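# Tip the wheel-gauge readout out of its foam nest, face up, and switch it on

## Task

The orange wheel-gauge readout lies face down in its snug nest in the foam tray. Tilt it out by sinking its end with the white dot into the well so that the opposite edge rises, then turn it on over so that it lies face up and flat on the low blue landing pad beyond the well. Finally press its red power button fully and let go, leaving the readout there; do not drop it, and leave the other things on the bench and in the tray alone.

Things in the scene. Friction and masses are not known exactly. Their poses are not given: they have to be found in the camera images.
- tray: Foam tray, blue floors, black walls, fixed. Origin: at z 0 under the fulcrum edge, on the nest's centre line; x = tipping direction, z up. In its frame (mm): nest floor z 26 from x -44.5 to 0; well x 0 to 54, floor z 9 (z 15 up to x 20); landing pad x 54 to 173. Black walls, top z 52, at |y| 31.5 to 48 beside nest and well (x -115 to 54). Side strip at y -48 to -105 holds a wrench and a disc, top z 46.
- tray_notch (a point): Centre of the finger notch's floor (tray x -75, z 16 mm). The notch is 50 mm wide and reaches from tray x -44.5 to -105, its floor 10 mm below the nest floor. Two foam tabs at x -44.5 (|y| 25 to 31.5) stop the readout on this side; the nest's opposite side is open to the well.
- tray_pad (a point): Middle of the blue landing pad's surface (tray x 115, z 26 mm). Pad: x 54 to 173, |y| up to 41 mm, with a rim 8 mm high around its three outer sides and the well on the fourth.
- readout: Loose orange box 80 x 60 x 26 mm, about 0.2 kg; origin at its centre. x runs along the 80 mm to the end with the white dot, at the start as the tray's x, centre at tray x -2.5, z 39: its back flush with the foam top. z points out of its back: up while face down, straight down once face up. The face (z -13) has a 5 mm high, 6 mm wide black bezel around screen and button.
- press_spot (a point): Centre of the white dot on the readout's back, 13 mm from the end to press. The readout balances near the fulcrum: pressed (under 1 N) until that end touches the well floor, about 26 degrees and some 12 mm down here, it stays tilted by itself.
- lift_edge (a point): Middle of the readout's lifting edge: the face's edge at the end without the dot (readout x -40, z -13 mm), next to the notch. With the dotted end down it is about 18 mm over the nest floor. Pried up there, best with fingers tilted under it, it turns about its low end (which slides a little), stands up, then, pushed on along the tray's x, falls on its back on the pad, overhanging the well.
- low_edge (a point): Middle of the face's edge at the dotted end (readout x +40, z -13 mm): it sinks into the well.
- power_top (a point): Centre of the top of the red power button (18 mm across) on the readout's face, 26 mm from the lifting edge, 1 mm below the bezel's rim, so the free room around it is 20 mm to the end bezel and 24 mm to the side bezels.
- power (a joint): Press depth of the power button, 0 out to 0.0035 m fully in; springs back; 3.3 N at full depth.
- spoke_wrench: Bystander: wrench in the tray's side strip.
- setting_disc: Bystander: brass disc in the tray's side strip.
- hub: Bystander: aluminium wheel hub standing on end, 52 mm across, 83 mm high.
- grease_jar: Bystander: jar, 60 mm across, 60 mm high.
- oil_bottle: Bystander: bottle, 48 mm across, 130 mm high.
- driver: Bystander: screwdriver lying on the bench, about 0.2 m long.
- nipple_bin: Bystander: blue open bin, 100 x 140 x 50 mm.

How it is judged:
By the outcome, as a careful person would: the job done as asked, in the order asked, and still so for the second after the job is handed in, with the robot touching nothing.
It also fails if it takes over 48 s, if anything falls off the work surface, if the arm or the gripper's body presses on something with over 40 N, if the wrist force passes 120 N, or if a joint passes its speed limit or range.

## Robot

A 6-joint arm with a two-finger parallel gripper is mounted at the origin on the work surface. World frame = base frame: x ahead of the robot, y to its left, z up, the work surface at z = 0. Lengths are in m, angles in degrees, forces in N, time in s.
With the tool pointing down it reaches from about 0.4 to 0.825 m from the base axis. Payload 7 kg.
Tool frame: the origin (TCP) lies between the finger pads; the fingertips stand 19 mm ahead of it and the grasp point (between the pads) is the TCP; z points along the fingers, y is the line along which they close (so a half turn about z gives the same grasp; the last joint's range is limited). The gripper opens to 88 mm and grips with 3 to 60 N. Pads are 19 mm wide; open, the fingers measure 130 mm over their backs; the gripper's body (78 mm by 193 mm) begins 47 mm behind the grasp point.
Start: joints at [90.59, 20.546, 0.682, 0, -70.136, -16.507], TCP at [0.185, 0.649, 0.246] pointing down, gripper open.
Joint ranges: [-176.03, 176.03], [-82.01, 121.73], [-58.28, 71.71], [-173.87, 95.51], [-174.79, -0.11], [-173.66, 173.66]. Speed limits (degrees/s): [136.94, 136.94, 172.46, 180, 180, 180].

## Interface

Orientations are given as [roll, pitch, yaw] about the fixed x, y, z axes, in that order (R = Rz(yaw) Ry(pitch) Rx(roll)).
In Python, from plant import r gives the robot as it stands. The module is installed in compiled form; this text tells all that it offers.
- The arm moves only by the shell command python3 -m pendant 'ROWS' [OPENING] [FORCE]. ROWS is JSON, a list of rows, each a list of 6 numbers: the shift along the tool's x, y, z in mm, then the turn, a rotation vector about the tool's x, y, z in rad. In form: [[tx, ty, tz, wx, wy, wz], ...]. A call has 1 to 20 rows; each row is the pose to reach, as a shift and turn from the pose commanded when the call began, along the tool's axes at that moment; what a row does not reach only later rows make up. A row lasts 1/8 s, in which the tool goes at most 62.5 mm and 10.7 degrees, less where a joint would pass 70% of its speed; a pose out of reach is approached as far as the arm can. A call with a gripper value outside its range is refused whole. OPENING is the finger opening in mm, from 0 to 87.6, set as the call begins (- or left out, the last holds). The fingers move at their own pace and stop on an object; FORCE is the grip in N (left out, the last holds). Time passes only in rows, so rows that repeat a pose let the fingers close. It gives the time, the measured TCP pose, the force, the opening and the grip force at its end, in the units of the state.
- r.get_state(): the state, without advancing time (a new reading comes with each control period).
- r.capture(name): name is "scene" or "top" or "wrist"; returns the picture (420x560x3 uint8, red, green, blue); there is no depth.
- r.camera_params(name): a dict with "mtx" (3x3 intrinsics, pixels), "rvec" (rotation vector, rad) and "tvec" (3), from world to camera coordinates, as OpenCV has them; the wrist camera has in their place "mount" (4x4, takes a point from camera to tool coordinates, whose origin is the TCP and whose axes are the flange's). Camera axes: x right, y down, z forward; pixel columns grow to the right and rows downward; lengths in m; the calibration is good to about 2 mm. A picture is of the moment at which its call begins: read the wrist's pose just before it. camera_params takes no time and is no camera call.
- r.close_job(): hands the job in; it is judged then, once.
The state is a dict: "time_s": time; "joints": joint angles; "qd": joint speeds; "joint_torque": joint torques, N m; "tcp_pos": TCP position; "eef_rot": TCP orientation; "contact_force": force on the tool from outside, world axes, zero at the start; "moment": the same for the moment, N m; "gripper_width": finger opening in m; "gripper_force": force on a finger pad.
Only numpy, scipy, OpenCV 4.12 (cv2) and the standard library are available. Lean on these libraries where they do the work, as an engineer would, in place of code of your own. Each camera call takes 0.05 s, during which the arm holds its last target. There are 200 camera calls.

## Working session

There is one attempt and no reset: what is moved stays moved. The work goes in short steps, Python scripts to look and compute and a shell command to move; the robot and the scene stay as the last step left them, time stands still between calls to the robot, and variables do not carry over. Pictures are saved under pics/ and viewed, at most 13 in all, crops included, and the job is handed in when it is done.

```bash
mkdir -p pics; python3 - <<'E'
from plant import r
import cv2,json
s=r.get_state();print(s['time_s'],s['tcp_pos'],s['eef_rot'],s['gripper_width'])
for n in ("top","scene"):
    im=r.capture(n);cv2.imwrite(f"pics/{n}0.png",cv2.resize(im[:,:,::-1],(800,600),interpolation=cv2.INTER_CUBIC))
    p=r.camera_params(n);print(n,{k:v.tolist() if hasattr(v,'tolist') else v for k,v in p.items()})
print(r.camera_params("wrist"))
E
```

```text
0.0 [0.18499846 0.64867957 0.24464868] [ 1.79904946e+02 -9.95670913e-03 -1.59205804e+01] 0.08746186184011677
top {'mtx': [[483.5036900929683, 0.0, 281.69703079647206], [0.0, 483.5036900929683, 209.8483601211476], [0.0, 0.0, 1.0]], 'rvec': [2.1028394856262382, -2.1396785028524112, 0.21430483754953164], 'tvec': [0.011458284380270821, 0.5315243425273828, 1.0423336832797419]}
scene {'mtx': [[420.0378004120716, 0.0, 283.37295192518275], [0.0, 420.0378004120716, 210.90044640435892], [0.0, 0.0, 1.0]], 'rvec': [2.250881903512069, 0.9928022814462557, -0.3690012116742999], 'tvec': [-0.37814696376598617, -0.2568615032979797, 1.3945233189583728]}
{'mtx': array([[314.82574695,   0.        , 280.24255215],
       [  0.        , 314.82574695, 205.69874849],
       [  0.        ,   0.        ,   1.        ]]), 'mount': array([[ 4.77322233e-04, -9.52664725e-01, -3.04022523e-01,
         8.26560486e-02],
       [ 9.99999878e-01,  4.15135193e-04,  2.69182425e-04,
         2.96556062e-04],
       [-1.30230152e-04, -3.04022615e-01,  9.52664806e-01,
        -1.38960895e-01],
       [ 0.00000000e+00,  0.00000000e+00,  0.00000000e+00,
         1.00000000e+00]])}
```

View pics/top0.png

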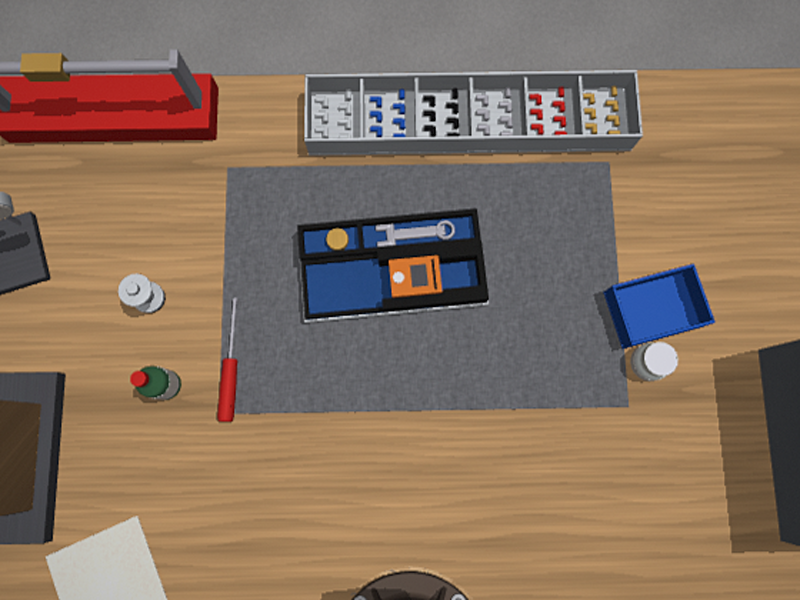

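View pics/scene0.png

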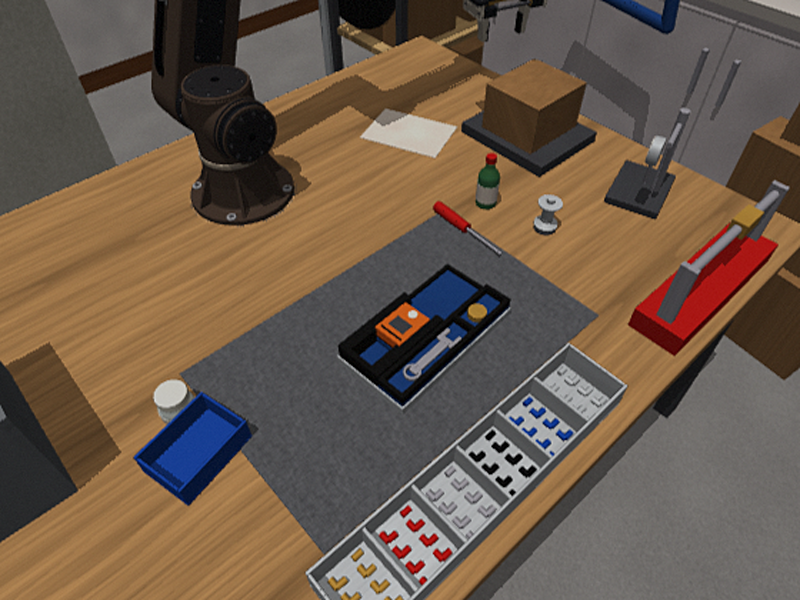

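Top view: the tray is at the centre (view pixels 300-487 × 210-320) and its x points image-left (world +y). The orange readout is at (414,276), with the white dot at (399,278). I'll enlarge this area.

```bash
python3 - <<'E'
import cv2
im=cv2.imread("pics/top0.png")  # 800x600 of 560x420
c=im[200:330,290:495];cv2.imwrite("pics/c1.png",cv2.resize(c,None,fx=3.9,fy=3.9,interpolation=cv2.INTER_CUBIC))
E
```

```text
(no output)
```

View pics/c1.png

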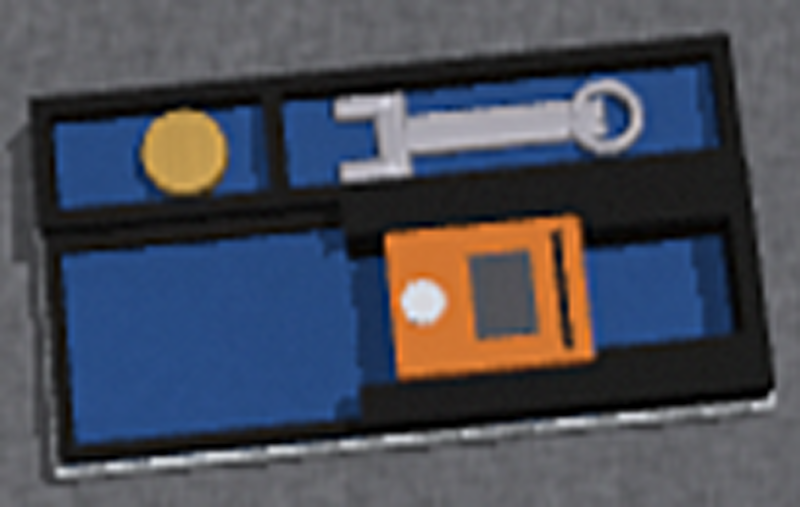

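Crop: readout corners are at crop pixels (384,232), (582,214), (597,358) and (398,380), and the dot is at (423,301). Next I'll fit the tray pose.

```bash
cat > h.py <<'E'
import numpy as np,cv2
from scipy.spatial.transform import Rotation as Rn
from scipy.optimize import least_squares
from plant import r
def T(x,y,yaw):
    M=np.eye(4);M[:3,:3]=Rn.from_euler('z',yaw,degrees=True).as_matrix();M[:3,3]=x,y,0;return M
def tw(M,p): return np.atleast_2d(p)/1000@M[:3,:3].T+M[:3,3]
def tool():
    s=r.get_state();M=np.eye(4);M[:3,:3]=Rn.from_euler('xyz',s['eef_rot'],degrees=True).as_matrix();M[:3,3]=s['tcp_pos'];return M,s
def proj(n,P,tl=None):
    c=r.camera_params(n)
    if n=='wrist':
        W=np.linalg.inv(tl@c['mount']);rv,tv=cv2.Rodrigues(W[:3,:3])[0],W[:3,3]
    else: rv,tv=c['rvec'],c['tvec']
    return cv2.projectPoints(P,np.array(rv,float),np.array(tv,float),np.array(c['mtx']),None)[0][:,0]
def fit(n,P,uv,tl=None,x0=(.5,0,90)):
    f=lambda q:(proj(n,tw(T(q[0],q[1],q[2]),P),tl)-uv).ravel()
    s=least_squares(f,x0,x_scale=(.01,.01,1));return s.x,np.abs(s.fun).max()
# tool orientation: tool y = -tray y?, tilt a deg (fingers pointing to tray +x)
def go(tray,tip,a,yawoff):
    """shift (tool axes, mm) and rotvec to bring the finger tip centre to tray point tip (mm), tilt a"""
    M,s=tool();Rt=tray[:3,:3]@Rn.from_euler('y',-a,degrees=True).as_matrix()@Rn.from_euler('z',yawoff,degrees=True).as_matrix()@np.diag([1,-1,-1])
    p=tw(tray,tip)[0]-Rt[:,2]*.019
    d=M[:3,:3].T@(p-M[:3,3])*1000;w=Rn.from_matrix(M[:3,:3].T@Rt).as_rotvec()
    print(tip,a,'->',np.round(d,1),np.round(w,4));return d,w
E
python3 - <<'E'
from h import *
uv=np.array([(384,232),(582,214),(597,358),(398,380),(423,301)])/3.9
uv=((uv+[290,200])+.5)*.7-.5
P=np.array([(37.5,-30,52),(-42.5,-30,52),(-42.5,30,52),(37.5,30,52),(24.5,0,52.)])
q,e=fit('top',P,uv);print(q,e)
go(T(*q),[0,0,150],0,180)
E
```

```text
[ 5.70533541e-01 -1.67164003e-02  9.46478053e+01] 0.6560576013666548
[0, 0, 150] 0 -> [553.3 534.   76.6] [ 1.2000e-03 -1.0000e-03  1.2117e+00]
```

```bash
python3 -m pendant '[[280,267,0,0,0,0.6],[280,267,0,0,0,0.6],[280,267,0,0,0,0.6],[280,267,0,0,0,0.6],[280,267,0,0,0,0.6],[280,267,0,0,0,0.6],[553,534,60,0,0,1.21],[553,534,60,0,0,1.21],[553,534,60,0,0,1.21],[553,534,60,0,0,1.21],[553,534,60,0,0,1.21],[553,534,60,0,0,1.21],[553,534,60,0,0,1.21],[553,534,60,0,0,1.21],[553,534,60,0,0,1.21],[553,534,60,0,0,1.21]]' 0 10
python3 - <<'E'
from h import *
M,s=tool();print(s['time_s'],s['tcp_pos'],s['eef_rot'],s['joints'],s['contact_force'],s['gripper_width'])
im=r.capture('wrist');np.save('tl.npy',M)
cv2.imwrite('pics/w1.png',cv2.resize(im[:,:,::-1],(800,600),interpolation=cv2.INTER_CUBIC))
E
```

```text
time_s: 2.1
tcp_pos: [0.5702, -0.0152, 0.1859]
eef_rot: [-180.0, 0.0, -85.2]
contact_force: [0.7, 0.2, -0.5]
gripper_width: 0.0009
gripper_force: 0.0
2.1 [ 0.57022132 -0.01516846  0.18586688] [-1.79977345e+02  8.42952153e-03 -8.51670758e+01] [ 1.81222934e+01  1.34402945e+01 -1.75934848e+01 -3.49744105e-03
 -5.89422345e+01 -1.32875671e+01] [ 0.65296348  0.186769   -0.48552469] 0.0008808203174086985
```

View pics/w1.png

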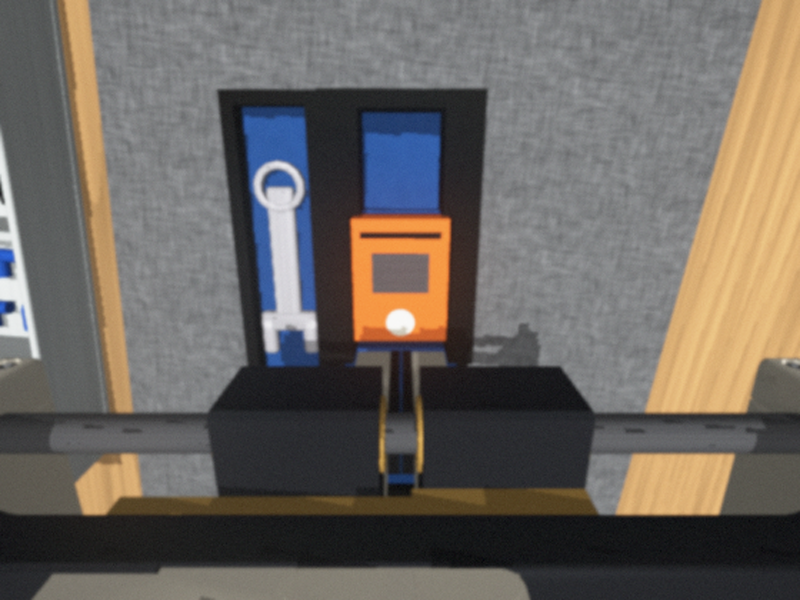

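Wrist view: the readout's corners are at (352,217), (450,217), (447,341) and (355,341), the dot is at (400,322), and the notch is centred at x≈402. I'll refine the pose from these.

```bash
python3 - <<'E'
from h import *
M=np.load('tl.npy')
uv=(np.array([(352,217),(450,217),(447,341),(355,341),(400,322),(360.5,111),(442.5,111)])+.5)*.7-.5
P=np.array([(-42.5,-30,52),(-42.5,30,52),(37.5,30,52),(37.5,-30,52),(24.5,0,52.),(-105,-25,52),(-105,25,52)])
q,e=fit('wrist',P[:5],uv[:5],M);print(q,e)
q2,e2=fit('wrist',P,uv,M);print(q2,e2)
t=T(*q);np.save('tray.npy',t)
go(t,[32,0,70],0,180);go(t,[32,0,53],0,180)
E
```

```text
[ 5.70018916e-01 -1.68945802e-02  9.47878328e+01] 0.7212926344644188
[ 5.69901160e-01 -1.59209630e-02  9.47103414e+01] 2.4893059948724385
[32, 0, 70] 0 -> [-30.2   0.4  97. ] [-0.0006  0.0002  0.0009]
[32, 0, 53] 0 -> [-30.2   0.4 114. ] [-0.0006  0.0002  0.0009]
```

```bash
python3 -m pendant '[[-30,0,50,0,0,0],[-30,0,90,0,0,0],[-30,0,108,0,0,0],[-30,0,112,0,0,0],[-30,0,114,0,0,0],[-30,0,116,0,0,0],[-30,0,118,0,0,0],[-30,0,120,0,0,0],[-30,0,121,0,0,0],[-30,0,122,0,0,0],[-30,0,122,0,0,0]]'
```

```text
time_s: 3.52
tcp_pos: [0.5694, 0.0163, 0.0653]
eef_rot: [-179.8, 0.2, -85.2]
contact_force: [-5.7, 13.7, 12.7]
gripper_width: 0.0003
gripper_force: 7.3
```

```bash
python3 -m pendant '[[0,0,-3,0,0,0],[0,0,-10,0,0,0],[0,0,-40,0,0,0],[0,0,-80,0,0,0],[0,0,-80,0,0,0],[0,0,-80,0,0,0]]'
python3 - <<'E'
from h import *
M,s=tool();print(s['time_s']);im=r.capture('wrist');np.save('tl.npy',M)
c=im[100:280,180:400,::-1]
cv2.imwrite('pics/w2.png',cv2.resize(c,None,fx=3.3,fy=3.3,interpolation=cv2.INTER_CUBIC))
E
```

```text
time_s: 4.28
tcp_pos: [0.5675, 0.0135, 0.1435]
eef_rot: [180.0, 0.0, -85.3]
contact_force: [0.1, -1.2, -1.1]
gripper_width: 0.0008
gripper_force: 0.0
4.275
```

View pics/w2.png

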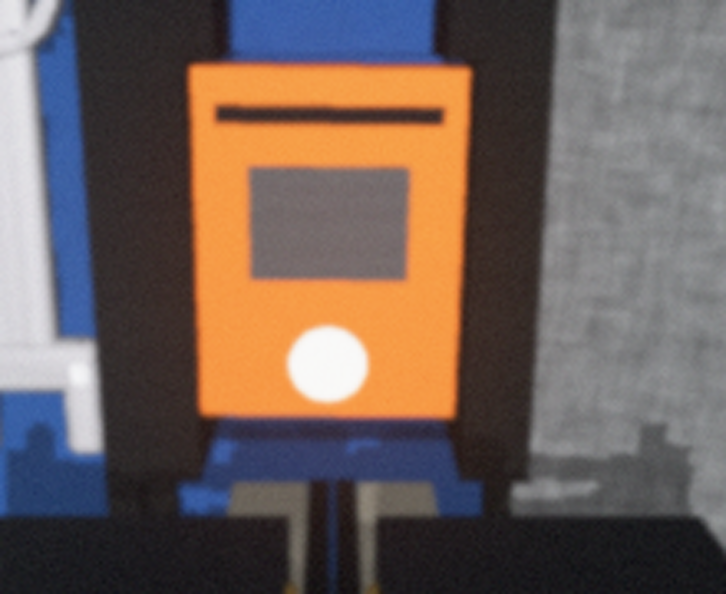

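The readout's corners are at (190,65), (472,65), (457,417) and (201,417) in the crop. It may have fallen back, so I'll fit the tilt.

```bash
cat >> h.py <<'E'
def fittilt(uv,pts,tl,tray,x0=(0,39,20)):
    """readout pose in tray (x,z,tilt about +y) from readout-frame points"""
    def f(q):
        R=Rn.from_euler('y',q[2],degrees=True).as_matrix()
        P=pts@R.T+[q[0],q[3],q[1]]
        return (proj('wrist',tw(tray,P),tl)-uv).ravel()
    s=least_squares(f,list(x0)+[0]);return s.x,np.abs(s.fun).max()
E
python3 - <<'E'
from h import *
M=np.load('tl.npy');t=np.load('tray.npy')
uv=np.array([(190,65),(472,65),(457,417),(201,417)])/3.3+[180,100]-.35
B=np.array([(-40,-30,13),(-40,30,13),(40,30,13),(40,-30,13.)])
print(fittilt(uv,B,M,t))
print((proj('wrist',tw(t,B+[-2.5,0,39]),M)+.35-[180,100])*3.3)
E
```

```text
(array([-2.99036886, 40.81894186, -0.57158659, -0.23566266]), np.float64(0.5527875333140457))
[[190.87997866  67.67202411]
 [470.99236113  67.43506781]
 [457.57777631 416.05920012]
 [205.0103495  416.36093935]]
```

It fell back flat: the vertical finger dragged on it as it turned. This time I'll press on the dot while turning the tool about the fulcrum, so there is no sliding.

```bash
python3 - <<'E'
from h import *
t=np.load('tray.npy')
for a in (0,5,10,15,20,24,27):
    c,s=np.cos(np.radians(a)),np.sin(np.radians(a));h=26;x=25
    go(t,[x*c+h*s,0,26+h*c-x*s],-a,180)
E
```

```text
[np.float64(25.0), 0, np.float64(52.0)] 0 -> [ 5.4 -0.3 71.9] [ 0.0013 -0.0001 -0.0012]
[np.float64(27.17091676373275), 0, np.float64(49.72216858169393)] -5 -> [ 1.6 -0.3 74.2] [ 0.0014  0.0872 -0.0011]
[np.float64(29.13504644464539), 0, np.float64(47.26379713664416)] -10 -> [-2.  -0.3 76.9] [ 0.0014  0.1744 -0.001 ]
[np.float64(30.877440829892244), 0, np.float64(44.643595355952755)] -15 -> [-5.4 -0.3 79.9] [ 0.0015  0.2617 -0.001 ]
[np.float64(32.3848392461151), 0, np.float64(41.881504557291905)] -20 -> [-8.5 -0.3 83.1] [ 0.0015  0.349  -0.0009]
[np.float64(33.41378916103582), 0, np.float64(39.58376582181261)] -24 -> [-10.7  -0.3  85.9] [ 0.0016  0.4188 -0.0009]
[np.float64(34.07891609793741), 0, np.float64(37.816407135408895)] -27 -> [-12.3  -0.3  88.1] [ 0.0016  0.4711 -0.0008]
```

```bash
python3 -m pendant '[[5.4,0,50,0,0,0],[5.4,0,67,0,0,0],[5.4,0,71.5,0,0,0],[3.5,0,73,0,0.044,0],[1.6,0,74.2,0,0.087,0],[-0.2,0,75.5,0,0.13,0],[-2,0,76.9,0,0.174,0],[-2,0,76.9,0,0.174,0]]'
python3 -m pendant '[[-3.2,0,2.7,0,0.087,0],[-6,0,5.2,0,0.174,0],[-6,0,5.2,0,0.174,0]]'
```

```text
time_s: 5.32
tcp_pos: [0.5677, 0.0163, 0.0666]
eef_rot: [180.0, -10.0, -85.1]
contact_force: [-0.6, 0.3, -0.2]
gripper_width: 0.0007
gripper_force: 0.0
time_s: 5.7
tcp_pos: [0.5671, 0.0211, 0.06]
eef_rot: [179.9, -20.0, -85.1]
contact_force: [-1.0, 0.2, -0.2]
gripper_width: 0.0005
gripper_force: 0.0
```

```bash
python3 - <<'E'
from h import *
t=np.load('tray.npy')
for a in (20,24,27,29):
    c,s=np.cos(np.radians(a)),np.sin(np.radians(a));h=26;x=25
    go(t,[x*c+h*s,0,26+h*c-x*s],-a,180)
M,s=tool();p=s['tcp_pos']+.019*M[:3,2];print((t[:3,:3].T@(p-t[:3,3]))*1000)
E
```

```text
[np.float64(32.3848392461151), 0, np.float64(41.881504557291905)] -20 -> [-0.8  0.2  0. ] [0.0011 0.0006 0.0016]
[np.float64(33.41378916103582), 0, np.float64(39.58376582181261)] -24 -> [-3.9  0.2  1.9] [0.0011 0.0704 0.0016]
[np.float64(34.07891609793741), 0, np.float64(37.816407135408895)] -27 -> [-6.1  0.2  3.4] [0.001  0.1228 0.0017]
[np.float64(34.47054280488966), 0, np.float64(36.61987187946586)] -29 -> [-7.5  0.2  4.5] [0.001  0.1577 0.0017]
[31.64859754 -0.22767149 42.1758518 ]
```

```bash
python3 -m pendant '[[-2,0,1,0,0.035,0],[-4,0,2,0,0.07,0],[-5,0,2.8,0,0.095,0],[-5.5,0,3.2,0,0.11,0],[-5.5,0,3.2,0,0.11,0]]'
```

```text
time_s: 6.32
tcp_pos: [0.5672, 0.0248, 0.0559]
eef_rot: [180.0, -26.2, -85.2]
contact_force: [0.3, -0.5, 2.3]
gripper_width: 0.0004
gripper_force: 0.9
```

```bash
python3 -m pendant '[[0,0,-2,0,0,0],[0,0,-8,0,0,0],[0,0,-40,0,0,0],[-10,0,-70,0,-0.15,0],[-10,0,-70,0,-0.3,0],[-10,0,-70,0,-0.45,0],[-10,0,-70,0,-0.45,0]]'
python3 - <<'E'
from h import *
M,s=tool();print(s['time_s'],s['tcp_pos'],s['eef_rot']);im=r.capture('wrist');np.save('tl.npy',M)
c=im[100:280,160:380,::-1]
cv2.imwrite('pics/w3.png',cv2.resize(c,None,fx=3.3,fy=3.3,interpolation=cv2.INTER_CUBIC))
E
```

```text
time_s: 7.2
tcp_pos: [0.5646, 0.0639, 0.1154]
eef_rot: [-179.8, -0.3, -85.4]
contact_force: [0.3, 0.7, 0.2]
gripper_width: 0.0004
gripper_force: 0.0
7.2 [0.56462191 0.06387085 0.11542198] [-179.8455685    -0.25971941  -85.44432329]
```

View pics/w3.png

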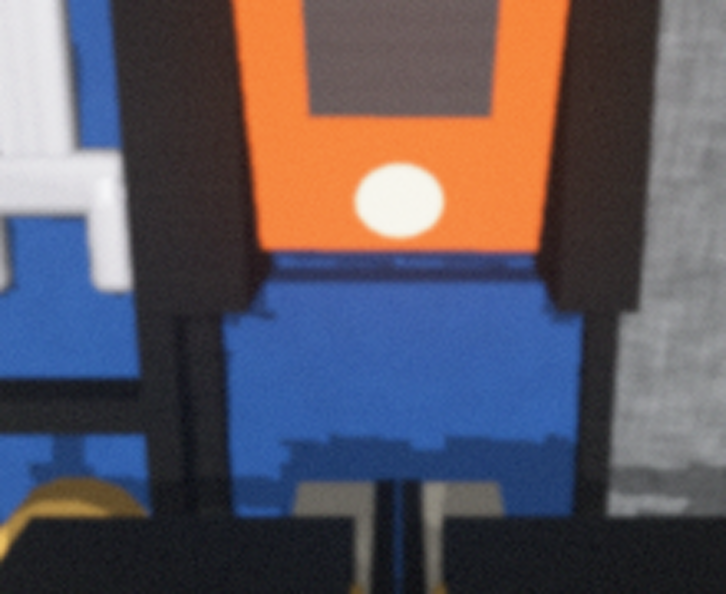

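Tilted now: the low end is deep in the well (corners (261,250) and (540,250)). I'll measure it from an orange mask and plan the pry.

```bash
python3 - <<'E'
from h import *
t=np.load('tray.npy');M,s=tool();im=r.capture('wrist').astype(int)
m=((im[:,:,0]>180)&(im[:,:,1]>80)&(im[:,:,1]<190)&(im[:,:,2]<110)).astype(np.uint8)
n,l,st,_=cv2.connectedComponentsWithStats(m);k=1+np.argmax(st[1:,4]);print(st[k])
c=cv2.findContours((l==k).astype(np.uint8),0,2)[0][0]
q=cv2.approxPolyDP(cv2.convexHull(c),6,True)[:,0];print(q.tolist())
q=np.array(sorted(q.tolist(),key=lambda p:p[1]),float)
q=np.array(sorted(q[:2].tolist())+sorted(q[2:].tolist())[::-1])
print(q,fittilt(q,np.array([(-40,-30,13),(-40,30,13),(40,30,13),(40,-30,13.)]),M,t,(3,38,26)))
E
```

```text
[ 226   47  111  130 9295]
[[231, 47], [332, 50], [321, 175], [239, 175], [226, 65]]Traceback (most recent call last):
  File "<stdin>", line 9, in <module>
  File "h.py", line 32, in fittilt
    s=least_squares(f,list(x0)+[0]);return s.x,np.abs(s.fun).max()
    return func(*args, **kwargs)
    vector_fun = VectorFunction(
        fun_wrapped,
    ...<6 lines>...
        workers=workers
    )
    self._update_fun()
    ~~~~~~~~~~~~~~~~^^
    self.f = self.fun_wrapped(xp_copy(self.x))
             ~~~~~~~~~~~~~~~~^^^^^^^^^^^^^^^^^
    return np.atleast_1d(self.fun(x))
                         ~~~~~~~~^^^
    return self.f(x, *self.args, **self.kwargs)
           ~~~~~~^^^^^^^^^^^^^^^^^^^^^^^^^^^^^^
  File "h.py", line 31, in f
    return (proj('wrist',tw(tray,P),tl)-uv).ravel()
            ~~~~~~~~~~~~~~~~~~~~~~~~~~~^~~
ValueError: operands could not be broadcast together with shapes (4,2) (5,2)
```

```bash
python3 - <<'E'
from h import *
t=np.load('tray.npy');M,s=tool()
q=np.array([(224,48),(333,49),(321,175),(239,175.)])
f,e=fittilt(q,np.array([(-40,-30,13),(-40,30,13),(40,30,13),(40,-30,13.)]),M,t,(3,38,26));print(f,e)
R=lambda a:np.array([[np.cos(a),np.sin(a)],[-np.sin(a),np.cos(a)]])
E=f[:2]+R(np.radians(f[2]))@[-40,-13];P=f[:2]+R(np.radians(f[2]))@[40,-13];print('edge',E,'low',P)
a=np.radians(36);n=np.array([np.cos(a),np.sin(a)]);z=np.array([np.sin(a),-np.cos(a)])
for back in (100,60,0):
    c=E-3*n+9*z-9.5*n-back*z;go(t,[c[0],0,c[1]],36,180)
E
```

```text
[ 1.84956194 36.80444599 18.35929373 -1.15149373] 2.3728046516256143
edge [-40.20911183  37.06513844] low [35.71889039 11.86715282]
[np.float64(-103.8102822182017), 0, np.float64(103.33836927492555)] 36 -> [196.2   0.4  -2.5] [-0.001  -0.6376 -0.0016]
[np.float64(-80.29887212650277), 0, np.float64(70.97768949992766)] 36 -> [172.4   0.4  29.6] [-0.001  -0.6376 -0.0016]
[np.float64(-45.031756988954385), 0, np.float64(22.436669837430816)] 36 -> [136.7   0.5  77.9] [-0.001  -0.6376 -0.0016]
```

```bash
python3 -m pendant '[[50,0,-40,0,-0.1,0],[100,0,-40,0,-0.25,0],[150,0,-40,0,-0.4,0],[194,0.4,-30,0,-0.5,0],[194,0.4,-10,0,-0.638,0],[194,0.4,-10,0,-0.638,0],[194,0.4,-10,0,-0.638,0]]'
python3 - <<'E'
from h import *
t=np.load('tray.npy')
M,s=tool();print(s['time_s'],s['joints']);im=r.capture('wrist');im2=r.capture('scene')
cv2.imwrite('pics/w4.png',np.hstack([cv2.resize(im[:,:,::-1],(480,360)),cv2.resize(im2[150:300,220:380,::-1],(384,360),interpolation=cv2.INTER_CUBIC)])[:,:800])
go(t,[-66.5,0,61.8],36,180);go(t,[-43,0,29.4],36,180)
E
```

```text
time_s: 8.18
tcp_pos: [0.5792, -0.1282, 0.1251]
eef_rot: [179.8, 36.0, -85.3]
contact_force: [0.4, 0.7, 0.4]
gripper_width: 0.0003
gripper_force: 0.0
8.175 [-16.09249685  30.09896254   3.40688581 -33.81344139 -79.93924993
  31.92924151]
[-66.5, 0, 61.8] 36 -> [ 2.3  0.5 59.6] [ 0.0006 -0.0009  0.0024]
[-43, 0, 29.4] 36 -> [ 2.3  0.5 99.6] [ 0.0006 -0.0009  0.0024]
```

View pics/w4.png

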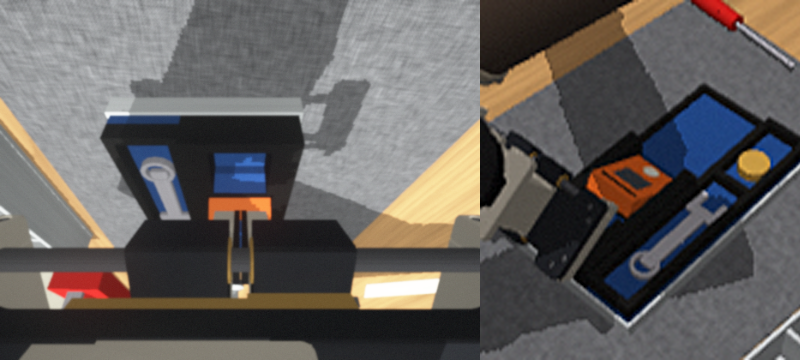

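The left view shows the readout's raised end just ahead of the fingers (209-270, 200-218). The scene view shows it tilted, with the end away from the dot up. Entering now.

```bash
python3 -m pendant '[[2.3,0.5,50,0,0,0],[2.3,0.5,75,0,0,0],[2.3,0.5,88,0,0,0],[2.3,0.5,95,0,0,0],[2.3,0.5,99.5,0,0,0],[2.3,0.5,99.5,0,0,0]]'
python3 - <<'E'
from h import *
t=np.load('tray.npy')
M,s=tool();p=s['tcp_pos']+.019*M[:3,2];print((t[:3,:3].T@(p-t[:3,3]))*1000)
# rotate tool about low edge P with drift in x
P=np.array([34,9.5]);a0=36;c0=np.array([-43,29.4])
# first advance along n by 4 then arc (tool tilt fixed 36): leading point L follows arc
n=np.array([.809,.588]);E0=np.array([-38.2,44])
for th,dx,a in ((0,0,36),(4,1,36),(8,3,36),(12,5,36),(16,7,38),(20,9,40),(26,12,40),(32,15,40),(38,18,38),(44,20,34),(50,20,28),(56,20,22),(62,20,16)):
    k=np.radians(th);d=E0-P;E=P+[d[0]*np.cos(k)+d[1]*np.sin(k)+dx,-d[0]*np.sin(k)+d[1]*np.cos(k)]
    b=np.radians(a);n=np.array([np.cos(b),np.sin(b)]);z=np.array([np.sin(b),-np.cos(b)])
    c=E-9.5*n+9*z;print(th,end=' ');go(t,[round(c[0],1),0,round(c[1],1)],a,180)
E
```

```text
time_s: 9.02
tcp_pos: [0.5745, -0.0723, 0.0442]
eef_rot: [-180.0, 36.1, -85.2]
contact_force: [0.3, 0.0, 0.4]
gripper_width: 0.0006
gripper_force: 0.0
[-44.42652515   0.14926301  28.84095542]
0 [np.float64(-40.6), 0, np.float64(31.1)] 36 -> [-4.4 -0.2  0.4] [-0.0008  0.0013 -0.    ]
4 [np.float64(-37.0), 0, np.float64(36.1)] 36 -> [-10.3  -0.2  -1.5] [-0.0008  0.0013 -0.    ]
8 [np.float64(-32.1), 0, np.float64(40.8)] 36 -> [-17.   -0.2  -2.4] [-0.0008  0.0013 -0.    ]
12 [np.float64(-26.8), 0, np.float64(45.4)] 36 -> [-24.   -0.2  -3. ] [-0.0008  0.0013 -0.    ]
16 [np.float64(-20.8), 0, np.float64(49.6)] 38 -> [-30.7  -0.2  -2.9] [-0.0008 -0.0337 -0.    ]
20 [np.float64(-14.5), 0, np.float64(53.6)] 40 -> [-37.5  -0.2  -2.3] [-0.0008 -0.0686  0.    ]
26 [np.float64(-5.3), 0, np.float64(59.2)] 40 -> [-48.2  -0.2  -1.5] [-0.0008 -0.0686  0.    ]
32 [np.float64(4.6), 0, np.float64(64.0)] 40 -> [-59.   -0.2   0.5] [-0.0008 -0.0686  0.    ]
38 [np.float64(14.4), 0, np.float64(68.2)] 38 -> [-70.1  -0.2   2.8] [-0.0008 -0.0337 -0.    ]
44 [np.float64(23.2), 0, np.float64(71.7)] 34 -> [-80.6  -0.2   5.2] [-0.0008  0.0362 -0.    ]
50 [np.float64(29.9), 0, np.float64(74.6)] 28 -> [-89.7  -0.2   7. ] [-8.000e-04  1.409e-01 -1.000e-04]
56 [np.float64(36.8), 0, np.float64(76.7)] 22 -> [-98.5  -0.2   9.7] [-8.000e-04  2.456e-01 -1.000e-04]
62 [np.float64(43.9), 0, np.float64(78.2)] 16 -> [-107.    -0.2   13.3] [-8.000e-04  3.503e-01 -2.000e-04]
```

```bash
python3 -m pendant '[[-4.4,0,0.4,0,0,0],[-7.3,0,-0.6,0,0,0],[-10.3,0,-1.5,0,0,0],[-13.6,0,-2,0,0,0],[-17,0,-2.4,0,0,0],[-20.5,0,-2.7,0,0,0],[-24,0,-3,0,0,0],[-24,0,-3,0,0,0]]'
python3 - <<'E'
from h import *
im2=r.capture('scene');im=r.capture('wrist')
cv2.imwrite('pics/w5.png',np.hstack([cv2.resize(im[:,:,::-1],(480,360)),cv2.resize(im2[170:290,250:370,::-1],(320,360),interpolation=cv2.INTER_CUBIC)]))
E
```

```text
time_s: 10.02
tcp_pos: [0.5727, -0.0542, 0.0606]
eef_rot: [-180.0, 36.1, -85.2]
contact_force: [0.5, -0.8, -0.5]
gripper_width: 0.0002
gripper_force: 0.3
```

View pics/w5.png

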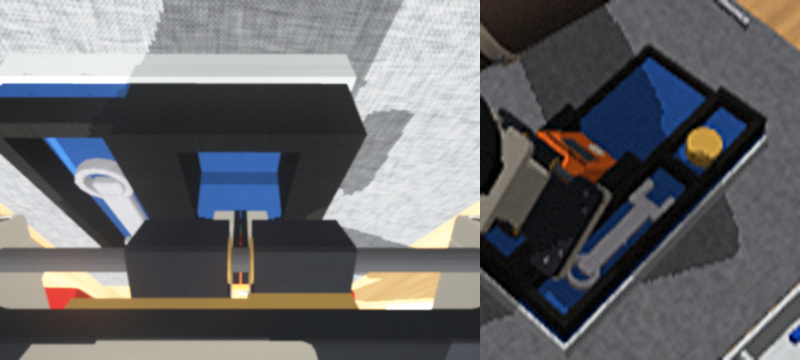

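The wrist view shows the fingers under the edge, and the scene view shows the readout tilting more steeply. Continuing the arc.

```bash
python3 -m pendant '[[-3.4,0,0,0,-0.017,0],[-6.7,0,0,0,-0.035,0],[-10,0,0.3,0,-0.05,0],[-13.5,0,0.7,0,-0.07,0],[-17,0,1,0,-0.07,0],[-20.5,0,1.2,0,-0.07,0],[-24,0,1.5,0,-0.07,0],[-27.5,0,2,0,-0.07,0],[-31,0,2.7,0,-0.07,0],[-35,0,3.5,0,-0.07,0],[-35,0,3.5,0,-0.07,0]]'
python3 - <<'E'
from h import *
im2=r.capture('scene');im=r.capture('top')
cv2.imwrite('pics/w6.png',np.hstack([cv2.resize(im[130:240,190:360,::-1],(464,300),interpolation=cv2.INTER_CUBIC),cv2.resize(im2[170:290,250:370,::-1],(300,300),interpolation=cv2.INTER_CUBIC)]))
t=np.load('tray.npy')
M,s=tool();p=s['tcp_pos']+.019*M[:3,2];print((t[:3,:3].T@(p-t[:3,3]))*1000)
E
```

```text
time_s: 11.5
tcp_pos: [0.5703, -0.0239, 0.0784]
eef_rot: [-180.0, 40.1, -85.2]
contact_force: [0.4, -1.2, -0.8]
gripper_width: 0.0003
gripper_force: 0.5
[ 4.9429869   0.38119812 63.5706244 ]
```

View pics/w6.png

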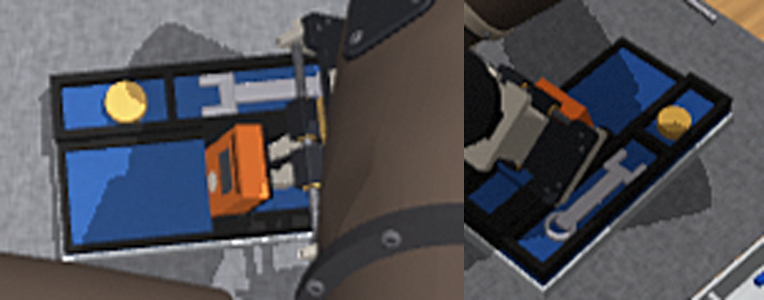

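Top view: the readout is at about 60° with its low end in the well (206-268, 125-215), and the fingers are under it. I'll continue pushing it up to standing.

```bash
python3 - <<'E'
from h import *
t=np.load('tray.npy')
for x,z,a in ((14,68,36),(21,71,30),(28,73,24),(35,74,18),(42,75,12),(50,75,10),(58,75,10),(64,75,10)): go(t,[x,0,z],a,180)
E
```

```text
[14, 0, 68] 36 -> [-11.1  -0.4   2.5] [-0.0003  0.0717 -0.0004]
[21, 0, 71] 30 -> [-20.4  -0.4   5. ] [-0.0003  0.1764 -0.0004]
[28, 0, 73] 24 -> [-29.   -0.4   8.4] [-0.0003  0.2812 -0.0004]
[35, 0, 74] 18 -> [-36.9  -0.4  12.8] [-3.000e-04  3.859e-01 -4.000e-04]
[42, 0, 75] 12 -> [-44.7  -0.4  17.4] [-2.000e-04  4.906e-01 -4.000e-04]
[50, 0, 75] 10 -> [-51.4  -0.4  22.9] [-2.000e-04  5.255e-01 -4.000e-04]
[58, 0, 75] 10 -> [-57.5  -0.4  28. ] [-2.000e-04  5.255e-01 -4.000e-04]
[64, 0, 75] 10 -> [-62.1  -0.4  31.9] [-2.000e-04  5.255e-01 -4.000e-04]
```

```bash
python3 -m pendant '[[-3.7,0,0.8,0,0.024,0],[-7.4,0,1.6,0,0.048,0],[-11,0,2.5,0,0.072,0],[-15.5,0,3.7,0,0.124,0],[-20.4,0,5,0,0.176,0],[-24.5,0,6.7,0,0.229,0],[-29,0,8.4,0,0.281,0],[-33,0,10.6,0,0.333,0],[-37,0,12.8,0,0.386,0],[-37,0,12.8,0,0.386,0]]'
python3 - <<'E'
from h import *
im2=r.capture('scene');im=r.capture('top')
cv2.imwrite('pics/w7.png',np.hstack([cv2.resize(im[130:240,190:360,::-1],(464,300),interpolation=cv2.INTER_CUBIC),cv2.resize(im2[170:290,250:370,::-1],(300,300),interpolation=cv2.INTER_CUBIC)]))
t=np.load('tray.npy')
M,s=tool();p=s['tcp_pos']+.019*M[:3,2];print((t[:3,:3].T@(p-t[:3,3]))*1000)
for x,z,a in ((42,75,12),(50,75,10),(58,75,10),(64,75,10)): go(t,[x,0,z],a,180)
E
```

```text
time_s: 12.85
tcp_pos: [0.5668, 0.0139, 0.0929]
eef_rot: [-179.9, 18.0, -85.1]
contact_force: [0.5, -0.5, -0.5]
gripper_width: 0.0008
gripper_force: 0.0
[35.82364934  0.54912463 74.38582377]
[42, 0, 75] 12 -> [-8.1 -0.6  1.4] [-1.000e-04  1.054e-01  9.000e-04]
[50, 0, 75] 10 -> [-16.3  -0.6   4. ] [-0.0002  0.1403  0.0008]
[58, 0, 75] 10 -> [-23.9  -0.6   6.5] [-0.0002  0.1403  0.0008]
[64, 0, 75] 10 -> [-29.6  -0.6   8.3] [-0.0002  0.1403  0.0008]
```

View pics/w7.png

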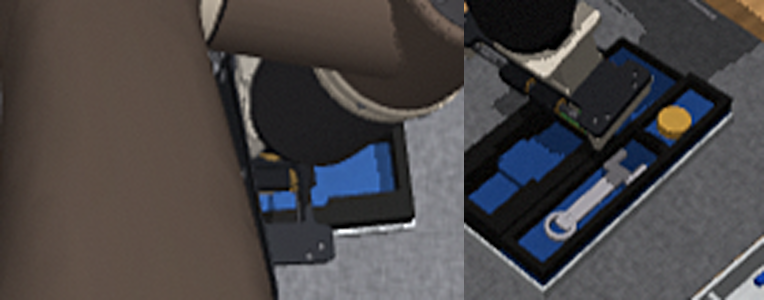

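The arm hides the readout here. I'll keep pushing gently until it goes over.

```bash
python3 -m pendant '[[-4,-0.3,0.7,0,0.05,0],[-8,-0.6,1.4,0,0.105,0],[-12,-0.6,2.7,0,0.12,0],[-16,-0.6,4,0,0.14,0],[-20,-0.6,5.2,0,0.14,0],[-24,-0.6,6.5,0,0.14,0]]'
python3 -m pendant '[[-4,0,1.2,0,0,0],[-6,0,1.8,0,0,0],[-8,0,2.5,0,0,0],[-8,0,2.5,0,0,0],[10,0,-10,0,0,0],[50,0,-60,0,-0.05,0],[50,0,-80,0,-0.1,0],[50,0,-80,0,-0.15,0],[50,0,-80,0,-0.17,0]]'
python3 - <<'E'
from h import *
t=np.load('tray.npy')
M,s=tool();np.save('tl.npy',M);print(s['time_s'],s['contact_force']);im=r.capture('wrist')
cv2.imwrite('pics/w8.png',cv2.resize(im[:,:,::-1],(800,600),interpolation=cv2.INTER_CUBIC))
p=s['tcp_pos']+.019*M[:3,2];print((t[:3,:3].T@(p-t[:3,3]))*1000,s['eef_rot'])
E
```

```text
time_s: 13.7
tcp_pos: [0.5658, 0.037, 0.0933]
eef_rot: [180.0, 10.0, -85.3]
contact_force: [-0.1, 0.1, -0.1]
gripper_width: 0.0004
gripper_force: 0.0
time_s: 14.82
tcp_pos: [0.5712, -0.0275, 0.1641]
eef_rot: [-179.9, 19.8, -85.3]
contact_force: [0.8, -0.6, 0.5]
gripper_width: 0.0004
gripper_force: 0.0
14.825 [ 0.76835971 -0.5631711   0.52337989]
[ -4.26088962  -0.31776951 146.2609978 ] [-179.943099     19.75058605  -85.33521902]
```

View pics/w8.png

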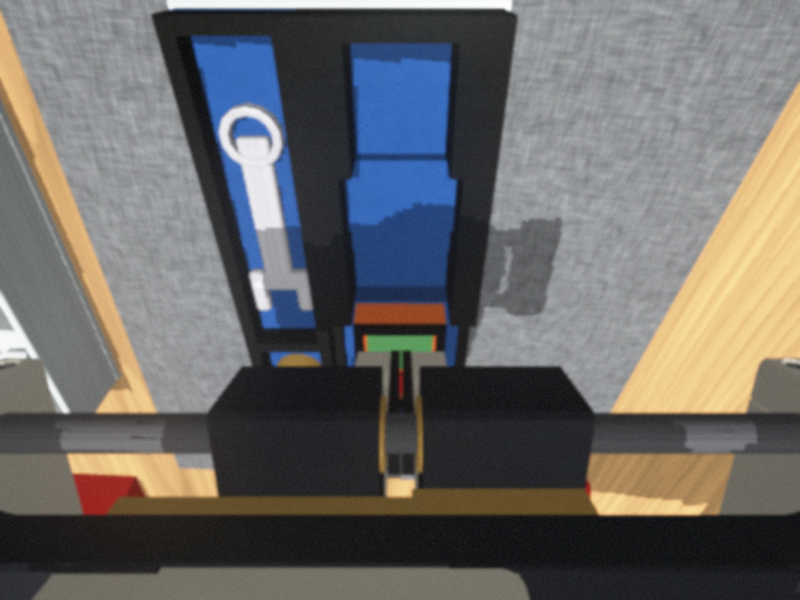

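It lies face up on the pad with its near end over the well: the green screen shows at (365-437, 335-352), and red behind the fingers. I'll move beyond it to measure the button.

```bash
python3 - <<'E'
from h import *
go(np.load('tray.npy'),[150,0,120],0,180)
E
```

```text
[150, 0, 120] 0 -> [-142.7    0.4   77.4] [-3.000e-04  3.451e-01 -2.200e-03]
```

```bash
python3 -m pendant '[[-50,0,20,0,0.12,0],[-100,0,45,0,0.25,0],[-143,0.4,77,0,0.345,0],[-143,0.4,77,0,0.345,0],[-143,0.4,77,0,0.345,0]]'
python3 - <<'E'
from h import *
M,s=tool();np.save('tl.npy',M);print(s['time_s'],s['tcp_pos'],s['eef_rot']);im=r.capture('wrist')
cv2.imwrite('pics/w9.png',cv2.resize(im[60:270,140:420,::-1],(800,600),interpolation=cv2.INTER_CUBIC))
E
```

```text
time_s: 15.5
tcp_pos: [0.5568, 0.1348, 0.139]
eef_rot: [180.0, -0.1, -85.1]
contact_force: [0.0, -1.3, -0.6]
gripper_width: 0.0006
gripper_force: 0.0
15.5 [0.5567659  0.13483038 0.13901032] [ 1.79956657e+02 -8.40839445e-02 -8.50945542e+01]
```

View pics/w9.png

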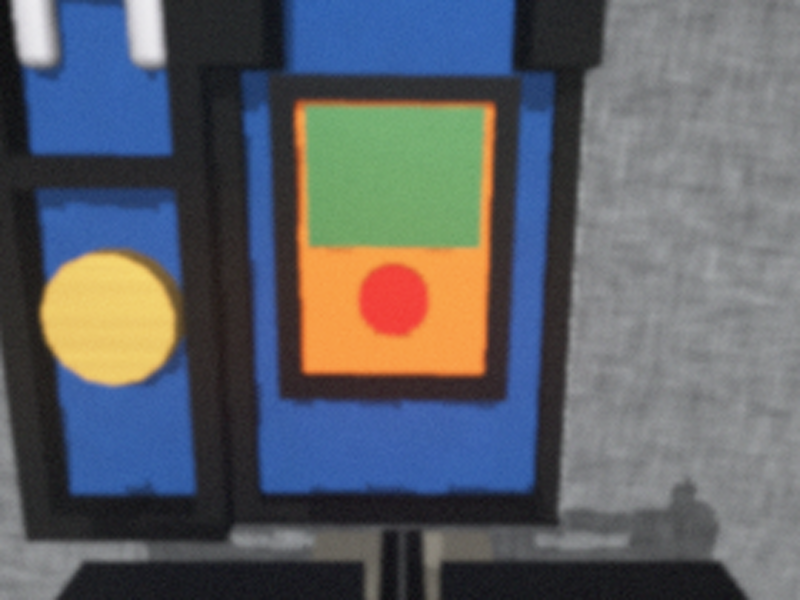

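Face up and flat: the bezel's corners are at (270,77), (518,77), (506,400) and (280,400), and the red button is at (393,299). Next I'll locate it.

```bash
python3 - <<'E'
from h import *
M=np.load('tl.npy');t=np.load('tray.npy')
uv=(np.array([(270,77),(518,77),(506,400),(280,400),(393,299)])+.5)*.35+[140,60]-.5
P=np.array([(-40,-30,52),(-40,30,52),(40,30,52),(40,-30,52),(14,0,51.)])
q,e=fit('wrist',P,uv,M);print(q,e)
b=T(*q);c=tw(b,[14,0,51])[0];ct=t[:3,:3].T@(c-t[:3,3])*1000;print('button tray',ct)
# direct button ray at z=51
f=lambda v:(proj('wrist',np.array([[v[0],v[1],.051]]),M)-uv[4]).ravel()
d=least_squares(f,c[:2],x_scale=.01).x;print('direct',(t[:3,:3].T@(np.array([*d,.051])-t[:3,3]))*1000)
tb=b.copy();
print('box flat, tilt fit',fittilt(uv[:4],P[:4]-[0,0,52],M,b,(0,52,0)))
go(b,[14,0,60],0,180);go(b,[14,0,51],0,180)
E
```

```text
[5.63302017e-01 7.97265392e-02 9.47070975e+01] 1.3609256583442004
button tray [110.84459069  -1.39086624  51.        ]
direct [110.08451542  -1.49659077  51.        ]
box flat, tilt fit (array([ 1.32383099e-01,  4.83647102e+01, -2.96282585e+00, -1.37146194e-03]), np.float64(0.34094697354584014))
[14, 0, 60] 0 -> [40.3 -1.6 60.3] [ 0.0002 -0.001   0.0012]
[14, 0, 51] 0 -> [40.3 -1.6 69.3] [ 0.0002 -0.001   0.0012]
```

```bash
python3 -m pendant '[[41,-1.6,30,0,0,0],[41,-1.6,55,0,0,0],[41,-1.6,64,0,0,0],[41,-1.6,67,0,0,0],[41,-1.6,69,0,0,0],[41,-1.6,70,0,0,0],[41,-1.6,70,0,0,0]]'
python3 -m pendant '[[0,0,1,0,0,0],[0,0,2,0,0,0],[0,0,2,0,0,0]]'
```

```text
time_s: 16.42
tcp_pos: [0.5628, 0.0935, 0.07]
eef_rot: [-179.9, -0.0, -85.2]
contact_force: [1.0, -0.5, 1.2]
gripper_width: 0.0007
gripper_force: 0.7
time_s: 16.8
tcp_pos: [0.5628, 0.0936, 0.0676]
eef_rot: [-179.9, -0.0, -85.2]
contact_force: [0.9, 0.1, 3.5]
gripper_width: 0.0002
gripper_force: 1.4
```

```bash
python3 -m pendant '[[0,0,1,0,0,0],[0,0,1.6,0,0,0],[0,0,1.6,0,0,0]]'
python3 -m pendant '[[0,0,0.6,0,0,0],[0,0,1.2,0,0,0],[0,0,1.2,0,0,0]]'
```

```text
time_s: 17.18
tcp_pos: [0.5628, 0.0935, 0.0667]
eef_rot: [-179.9, -0.0, -85.2]
contact_force: [-0.6, 0.1, 10.2]
gripper_width: 0.0001
gripper_force: 5.1
time_s: 17.55
tcp_pos: [0.5628, 0.0935, 0.0664]
eef_rot: [-179.9, -0.0, -85.2]
contact_force: [-4.6, 0.1, 20.3]
gripper_width: 0.0007
gripper_force: 9.6
```

```bash
python3 -m pendant '[[0,0,-2,0,0,0],[0,0,-6,0,0,0],[0,0,-15,0,0,0],[0,0,-60,0,0,0],[-50,0,-90,0,0,0],[-50,0,-90,0,0,0],[-50,0,-90,0,0,0]]'
python3 - <<'E'
from h import *
M,s=tool();print(s['time_s'],s['contact_force']);im=r.capture('wrist')
cv2.imwrite('pics/w10.png',im[40:300,100:440,::-1])
E
```

```text
time_s: 18.42
tcp_pos: [0.5572, 0.143, 0.154]
eef_rot: [179.9, -0.1, -85.2]
contact_force: [0.4, 0.1, -1.0]
gripper_width: 0.0005
gripper_force: 0.0
18.425 [ 0.36031284  0.13891566 -1.01232563]
```

View pics/w10.png

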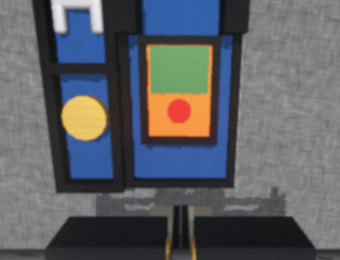

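The readout lies face up on the pad with the button released, and the disc and wrench are where they were. Handing in.

```bash
python3 -c "
from plant import r
print(r.close_job())"
```

```text
the job is handed in; nothing more can be done
None
```

The readout is face up and flat on the landing pad, its power button was pressed to the stop and released, and I handed the job in at about 18.5 s; my first press on the dot didn't hold, so I pressed it a second time before turning it over.

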